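Plug the test gauge into the shop air outlet

TASK

Fit the pressure test gauge to the shop air outlet: draw the coupler's sleeve back (down) until it stays back by itself and take your fingers off it, then bring the gauge from the wooden rack and push its plug gently into the coupler until the sleeve snaps forward and locks it. Do not force the plug, let go of the gauge, and leave the spare plug, lug nut, socket and socket rail where they are.

Things in the scene. Friction and masses are not known exactly. Their poses are not given: they have to be found in the camera images.
- manifold: Air outlet, fixed to the shelf: aluminium block 45 x 90 x 40 mm (x, y, z of its own frame), origin under its centre on the shelf, z up. A steel quick coupler is screwed into its top, upright, mouth up. Black iron feed elbow on its own +y side, to 100 mm from the centre, 35 mm high; brass port plugs on the -x and -y faces.
- port (a point): Centre of the block's top, 40 mm above its origin, on the coupler's axis (z). The coupler stands on it on a brass nipple: hexagon 26 mm wide, round body 28 mm in diameter, 18 mm bore open at the top. Its knurled sleeve is 34 mm in diameter and 30 mm long, 2 to 32 mm below the mouth when forward, with a 36 mm rim low down. Nothing stands within 40 mm beside the sleeve.
- mouth_low (a point): On the coupler's axis, 107 mm above the block's origin: the lowest its mouth may stand, as the nipple is screwed in by differing turns (not measured: see or feel it). Six lock pins 9 to 16 mm below the mouth narrow the bore to 11 mm while the sleeve is forward. Sleeve back, they withdraw; a sprung collar jumps up to 5 mm below the mouth and keeps the sleeve back by itself.
- mouth_high (a point): On the axis, 117 mm above the block's origin: the highest the mouth may stand. A plug pushed in presses the sprung collar down: 4 N at first, about 12 N when home, plus a few N of rubbing. With its nose about 23 mm below the mouth the pins drop into its groove and the sleeve snaps forward; at 25 mm its shoulder meets the rim, a hard stop. Locked, it rests 23 to 24 mm deep.
- sleeve (a joint): Travel of the knurled steel sleeve, m: 0 = forward (up, at rest), 0.006 = fully back (down). Draw it past 0.005 to cock it; released, it then stays at 0.003 to 0.004. Its spring pushes it forward with 5.5 N at 0 and 12 N at 0.006. It returns to 0 when a plug is locked in.
- gauge: Loose test gauge, about 160 g, upright, plug down, in one of the rack's two holes, dial up. Origin at the plug's nose tip, z up its axis. Heights from the tip: nose 16 mm in diameter, 1.5 mm chamfer, 0 to 8 mm; groove 10 mm, to 17; shank 16 mm, to 25; shoulder 24 mm, to 38; neck 14 mm, to 44; round dark case 44 mm in diameter, to 70, white dial on top.
- gauge_case (a point): Centre of the gauge's case, 57 mm above the tip of its nose; the place to grip it across its diameter.
- rack: Drilled pine block fixed to the shelf, 70 x 150 x 38 mm (x, y, z of its own frame), origin under its centre; two holes 19 mm in diameter and 30 mm deep, at y = +42 and -42 mm. A plug's shoulder rests on its top, so the nose tip stands 13 mm above the rack's origin.
- plug: Loose spare plug, 70 g, with the same nose, groove, shank and shoulder as the gauge's but only a 13 mm brass thread above (52 mm tall in all), standing in the rack's other hole; origin at its nose tip. Leave alone.
- lug_nut: Loose chrome lug nut, 24 mm wide, 21 mm high, standing on the shelf about 70 mm from the coupler's axis; origin under its centre. Leave alone.
- socket: Loose black steel socket, 29 mm in diameter, 38 mm high, standing on the shelf about 70 mm from the coupler's axis; origin under its centre. Leave alone.
- socket_rail: Loose red plastic rail 200 x 24 mm with spring clips and four short black sockets, 45 mm high, lying on the shelf near its left end; origin under its centre. Leave alone.
- shelf: Pine two-by-ten, 235 mm deep (x) and 1200 mm long (y), its top 75 mm above the bench; origin on the bench under its centre. Fixed.

How it is judged:
By the outcome, as a careful person would: the job done as asked, in the order asked, and still so for the second after the job is handed in, with the robot touching nothing.
It also fails if it takes over 64 s, if anything falls off the work surface, if the arm or the gripper's body presses on something with over 40 N, if the wrist force passes 120 N, or if a joint passes its speed limit or range.

ROBOT

A 6-joint arm with a two-finger parallel gripper is mounted at the origin on the work surface. World frame = base frame: x ahead of the robot, y to its left, z up, the work surface at z = 0. Lengths are in mm, angles in rad, forces in N, time in s.
With the tool pointing down it reaches from about 350 to 875 mm from the base axis. Payload 4.2 kg.
Tool frame: the origin (TCP) lies at the very end of the fingers, on their centre line; the grasp point (between the pads) lies 19 mm behind it; z points along the fingers, y is the line along which they close (so a half turn about z gives the same grasp; the last joint's range is limited). The gripper opens to 85 mm and grips with 20 to 120 N. Pads are 22 mm wide; open, the fingers measure 114 mm over their backs; the gripper's body (76 mm by 85 mm) begins 54 mm behind the grasp point. The pads swing forward as they close: fully open they stand 13 mm farther back than shut.
Start: joints at [-0.875, 0.385, 0.008, 0, -1.194, -0.259], TCP at [264.413, -566.29, 200.112] pointing down, gripper open.
Joint ranges: [-3.14, 3.14], [-1.21, 2.06], [-1.07, 1.41], [-3.16, 2.05], [-2.99, -0.16], [-3.1, 3.1]. Speed limits (rad/s): [2.79, 2.79, 3.14, 3.14, 3.14, 3.14].

INTERFACE

Orientations are given as a unit quaternion [x, y, z, w].
In Python, from bench import read_state, get_image, camera_model, job_done gives the robot as it stands.
- The arm moves only by the shell command python3 -m handwheel 'ROWS'. ROWS is JSON, a list of rows, each a list of 7 numbers: the shift along the tool's x, y, z in m, then the turn, a rotation vector about the tool's x, y, z in rad, then the gripper's target within -1 to 1 (fully open at 1, half-way at 0, shut at -1). In form: [[dx, dy, dz, wx, wy, wz, jaw], ...]. A call has 1 to 10 rows; each row is the pose to reach, as a shift and turn from the pose commanded when the call began, along the tool's axes at that moment; what a row does not reach only later rows make up. A row lasts 1/8 s, in which the tool goes at most 62.5 mm and 10.7 degrees, less where a joint would pass 70% of its speed; a pose out of reach is approached as far as the arm can. A call with a gripper value outside its range is refused whole. The fingers move at their own pace and stop on an object; the grip force is fixed at half the most. Time passes only in rows, so rows that repeat a pose let the fingers close. It gives the time, the measured TCP pose, the force, the opening and the grip force at its end, in the units of the state.
- read_state(): the state, without advancing time (a new reading comes with each control period).
- get_image(name): name is "side" or "top" or "wrist"; returns (picture, depth): 384x512x3 uint8, blue, green, red; 384x512 float32, mm along the optical axis (not along the pixel's ray), 0 where there is no reading.
- camera_model(name): a dict with "K" (3x3 intrinsics, pixels), "rvec" (rotation vector, rad) and "tvec" (3), from world to camera coordinates, as OpenCV has them; the wrist camera has in their place "hand_eye" (4x4, takes a point from camera to tool coordinates, whose origin is the TCP and whose axes are the flange's). Camera axes: x right, y down, z forward; pixel columns grow to the right and rows downward; lengths in mm; the calibration is good to about 2 mm. A picture is of the moment at which its call begins: read the wrist's pose just before it. camera_model takes no time and is no camera call.
- job_done(): hands the job in; it is judged then, once.
The state is a dict: "clock": time; "joints": joint angles; "joint_vel": joint speeds; "joint_efforts": joint torques, N m; "position": TCP position; "ee_rot": TCP orientation; "contact_force": force on the tool from outside, world axes, zero at the start; "wrist_torque": the same for the moment, N m; "gripper_width": finger opening in mm; "grasp_force": force on a finger pad.
Only numpy, scipy, OpenCV 4.12 (cv2) and the standard library are available. Lean on these libraries where they do the work, as an engineer would, in place of code of your own. Each camera call takes 0.05 s, during which the arm holds its last target. There are 200 camera calls.

## Working session

There is one attempt and no reset: what is moved stays moved. The work goes in short steps, Python scripts to look and compute and a shell command to move; the robot and the scene stay as the last step left them, time stands still between calls to the robot, and variables do not carry over. Pictures are saved under pics/ and viewed, at most 13 in all, crops included, and the job is handed in when it is done.

```bash
ls; mkdir -p pics
cat > h.py <<'E'
import numpy as np,cv2
from scipy.spatial.transform import Rotation as R
from bench import read_state,get_image,camera_model
def pose(name):
    m=camera_model(name);K=np.array(m["K"])
    if "hand_eye" in m:
        s=read_state();T=np.eye(4);T[:3,:3]=R.from_quat(s["ee_rot"]).as_matrix();T[:3,3]=s["position"]
        return K,T@np.array(m["hand_eye"])
    T=np.eye(4);T[:3,:3]=cv2.Rodrigues(np.array(m["rvec"],float))[0];T[:3,3]=np.ravel(m["tvec"])
    return K,np.linalg.inv(T)
def cloud(name):
    K,C=pose(name);im,d=get_image(name)
    v,u=np.mgrid[:384,:512]
    P=np.stack([(u-K[0,2])/K[0,0]*d,(v-K[1,2])/K[1,1]*d,d],-1)@C[:3,:3].T+C[:3,3]
    P[d==0]=np.nan
    return im,P,K,C
def ray(K,C,u,v,z):
    r=C[:3,:3]@np.linalg.inv(K)@[u,v,1];return C[:3,3]+r*(z-C[2,3])/r[2]
E
python3 - <<'E'
from h import *
s=read_state();print(s)
for n in["side","top","wrist"]:
    im,P,K,C=cloud(n);np.savez(f"pics/{n}0.npz",im=im,P=P,K=K,C=C);cv2.imwrite(f"pics/{n}0.png",im);print(n,C[:3,3],np.isnan(P[...,0]).mean())
a=[cv2.imread(f"pics/{n}0.png") for n in["side","top"]]
cv2.imwrite("pics/both.png",cv2.resize(np.vstack(a),None,fx=.78,fy=.78))
E
```

```text
pics
{'clock': 0.0, 'joints': array([-8.75436632e-01,  3.85545503e-01,  6.61480668e-03, -5.36273865e-04,
       -1.19397746e+00, -2.58614750e-01]), 'joint_vel': array([ 0.00153036,  0.00128798, -0.00034442,  0.00070214,  0.00045653,
       -0.0003581 ]), 'joint_efforts': array([ 1.65812544e-03, -3.92289805e+01,  1.88400328e+01,  4.18612942e+00,
       -4.58051931e-03,  3.17207327e-07]), 'position': array([ 264.12505629, -565.72348122,  199.01847645]), 'ee_rot': array([-2.16544328e-01,  9.76272184e-01,  1.05247367e-03, -2.63372685e-04]), 'contact_force': array([-0.00416396,  0.47882559,  0.32581948]), 'wrist_torque': array([-0.00149011, -0.01976923, -0.03129704]), 'grasp_force': 0.0, 'gripper_width': 85.70687351847297}
side [ 420.2549192  -431.73429057  735.84346199] 0.0038859049479166665
top [408.07260549 118.47301851 934.15895693] 0.0037994384765625
wrist [ 188.04002597 -602.11399133  372.91413104] 0.004018147786458333
```

View pics/top0.png

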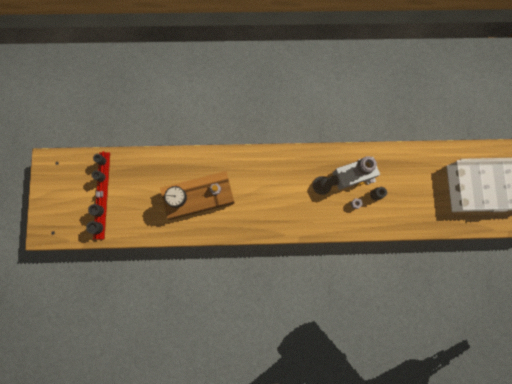

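View pics/side0.png

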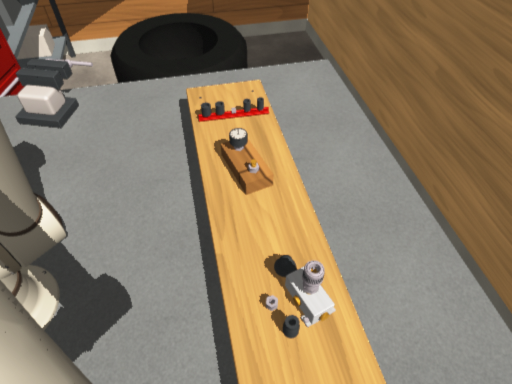

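The top view shows the gauge dial at (175,196), the spare plug at (215,189), the coupler mouth at about (367,163), the elbow at (322,185), the nut at (357,203) and the socket at (379,193). The side view shows the coupler at (314,270) and the gauge at (238,135). Next I measure with depth.

Run:
```python
from h import *
def rep(n,box,zlo,zhi,name):
    d=np.load(f"pics/{n}0.npz");P=d["P"];u0,v0,u1,v1=box;Q=P[v0:v1,u0:u1].reshape(-1,3)
    Q=Q[(Q[:,2]>zlo)&(Q[:,2]<zhi)]
    if len(Q)<3: print(n,name,"few");return
    xy=Q[:,:2].astype(np.float32);r=cv2.minAreaRect(xy);print(n,name,len(Q),"ctr",np.round(r[0],1),np.round(r[1],1),round(r[2],1),"zmax",np.round(np.percentile(Q[:,2],[50,95]),1))
rep("top",(345,140,395,200),165,210,"coupler top")
rep("top",(325,140,395,200),108,125,"block top")
rep("side",(290,250,340,330),165,210,"coupler top")
rep("side",(280,250,345,330),108,122,"block top")
rep("top",(155,175,197,220),140,175,"case")
rep("side",(220,120,255,160),140,175,"case")
rep("top",(155,165,240,225),108,118,"rack top")
rep("top",(203,178,228,202),118,160,"spare")
rep("top",(345,195,368,212),85,110,"nut")
rep("top",(368,184,392,204),90,130,"socket")
rep("top",(308,172,335,198),90,130,"elbow")
rep("top",(450,155,512,215),85,200,"white")
d=np.load("pics/top0.npz");print(np.round(d["P"][200,260]),np.round(d["P"][185,480]))
d=np.load("pics/side0.npz");P=d["P"]
for v in range(255,300,3):print(v,[tuple(np.round(P[v,u]).astype(int)) for u in(308,314,320)])
```

```text
top coupler top 256 ctr [ 583.8 -142.8] [33. 33.] 77.9 zmax [186.1 190. ]
top block top 583 ctr [ 572.7 -143.7] [138.6  68.4] 75.7 zmax [114.3 117.5]
side coupler top 415 ctr [ 583.7 -145.7] [33.1 32.4] 28.0 zmax [184.7 189.8]
side block top 1073 ctr [ 554.6 -133.5] [ 94.4 129.7] 17.7 zmax [114.6 116.5]
top case 375 ctr [531.4 255.3] [42.4 42.2] 42.9 zmax [156.4 158.5]
side case 278 ctr [532.1 254.3] [43.9 42.1] 60.0 zmax [156.  158.4]
top rack top 1698 ctr [541.6 215. ] [ 70.8 150. ] 13.3 zmax [112.6 114.9]
top spare 91 ctr [551.3 174.4] [24.1 20. ] 43.1 zmax [127.  140.8]
top nut 75 ctr [ 515.6 -142. ] [21.6 20.6] 74.1 zmax [95.2 97.8]
top socket 146 ctr [ 536.3 -192.1] [26.8 25.9] 78.0 zmax [110.1 114.7]
top elbow 189 ctr [565.5 -78.4] [28.1 48.8] 22.3 zmax [104.1 109.3]
top white 3174 ctr [ 547.6 -428.8] [120.8 130.2] 0.1 zmax [122.3 124.7]
[530.  74.  77.] [ 546. -412.  121.]
255 [(np.int64(616), np.int64(-53), np.int64(75)), (np.int64(628), np.int64(-55), np.int64(74)), (np.int64(639), np.int64(-59), np.int64(76))]
258 [(np.int64(613), np.int64(-60), np.int64(77)), (np.int64(62
[... 1312 characters left out ...]
4(159)), (np.int64(582), np.int64(-160), np.int64(162)), (np.int64(606), np.int64(-140), np.int64(113))]
288 [(np.int64(575), np.int64(-155), np.int64(144)), (np.int64(585), np.int64(-157), np.int64(144)), (np.int64(603), np.int64(-146), np.int64(115))]
291 [(np.int64(577), np.int64(-154), np.int64(130)), (np.int64(587), np.int64(-156), np.int64(130)), (np.int64(601), np.int64(-152), np.int64(116))]
294 [(np.int64(579), np.int64(-152), np.int64(113)), (np.int64(589), np.int64(-155), np.int64(116)), (np.int64(600), np.int64(-157), np.int64(115))]
297 [(np.int64(577), np.int64(-158), np.int64(116)), (np.int64(588), np.int64(-159), np.int64(113)), (np.int64(598), np.int64(-163), np.int64(116))]
```

```bash
python3 -m handwheel '[[0,0,-0.05,0,0,0,1],[-0.05,0.026,-0.07,0,0,0,1],[-0.468,0.248,-0.09,0,0,0,1],[-0.468,0.248,-0.09,0,0,0,1],[-0.468,0.248,-0.09,0,0,0,1],[-0.468,0.248,-0.09,0,0,0,1],[-0.468,0.248,-0.09,0,0,0,1],[-0.468,0.248,-0.09,0,0,0,1],[-0.468,0.248,-0.09,0,0,0,1],[-0.468,0.248,-0.09,0,0,0,1]]'
python3 -m handwheel '[[-0.05,0.026,0,0,0,0,1]]' >/dev/null
python3 - <<'E'
from h import *
s=read_state();print(s["position"],s["ee_rot"],s["joints"],s["contact_force"]);print(np.round(camera_model("wrist")["hand_eye"],3))
E
```

```text
clock: 1.4
position: [584.7, -140.9, 289.6]
ee_rot: [-0.218, 0.976, 0.0, -0.0]
contact_force: [-0.4, -0.5, 0.6]
gripper_width: 85.9
grasp_force: 0.0
[618.26394469 -97.94168734 290.33720939] [-2.16336996e-01  9.76318749e-01 -6.38515007e-05 -6.04022558e-07] [ 1.01100215e-01  3.42755294e-01  1.67790686e-01  1.28940370e-04
 -1.39581802e+00 -1.23579689e+00] [-0.00634628 -0.06984821  0.30644652]
[[ 1.00000e-03 -9.45000e-01 -3.28000e-01  8.43630e+01]
 [ 1.00000e+00  1.00000e-03  1.00000e-03 -3.88000e-01]
 [-1.00000e-03 -3.28000e-01  9.45000e-01 -1.73785e+02]
 [ 0.00000e+00  0.00000e+00  0.00000e+00  1.00000e+00]]
```

```bash
python3 -m handwheel '[[0.05,-0.026,0,0,0,0,1],[0.05,-0.026,0,0,0,0,1],[0.05,-0.026,0,0,0,0,1],[0.05,-0.026,0,0,0,0,1]]'
python3 - <<'E'
from h import *
im,P,K,C=cloud("wrist");np.savez("pics/w1.npz",im=im,P=P,K=K,C=C);cv2.imwrite("pics/w1.png",im)
s=read_state();p=s["position"];print(p)
M=(np.hypot(P[...,0]-583,P[...,1]+144)<30)&(P[...,2]>165)
M=M.astype(np.uint8);Q=P[M>0]
print(len(Q),np.percentile(Q[:,2],[50,80,90,95,98]))
top=Q[Q[:,2]>np.percentile(Q[:,2],95)-4]
c,r=cv2.minEnclosingCircle(top[:,:2].astype(np.float32));print(c,r)
h,e=np.histogram(Q[:,2],np.arange(165,200,1));print(h)
for z0,z1 in [(187,194),(183,187),(178,183),(165,178)]:
    q=Q[(Q[:,2]>z0)&(Q[:,2]<z1)]
    if len(q)>5:
        c,r=cv2.minEnclosingCircle(q[:,:2].astype(np.float32));print(z0,len(q),c,r)
E
```

```text
clock: 2.02
position: [583.7, -143.5, 290.0]
ee_rot: [-0.217, 0.976, 0.0, 0.0]
contact_force: [1.0, 0.5, -0.3]
gripper_width: 85.5
grasp_force: 0.0
[ 583.68915214 -143.47606232  289.99757877]
9787 [406.62726119 412.5833798  415.86654559 417.25163172 417.96624942]
(569.26025390625, -150.59437561035156) 25.685148239135742
[  5   6   9   9   7   4  12  20  37  16  16  18  12  15  37  24   8  16
  19  16  31  87 118 135  86  20   0   0   0   0   0   0   0   0]
187 359 (583.7150268554688, -145.3305206298828) 16.018327713012695
183 153 (583.7000732421875, -145.31602478027344) 16.650571823120117
178 100 (583.6171875, -145.39169311523438) 17.238208770751953
165 171 (580.650390625, -146.58938598632812) 16.63582992553711
```

View pics/w1.png

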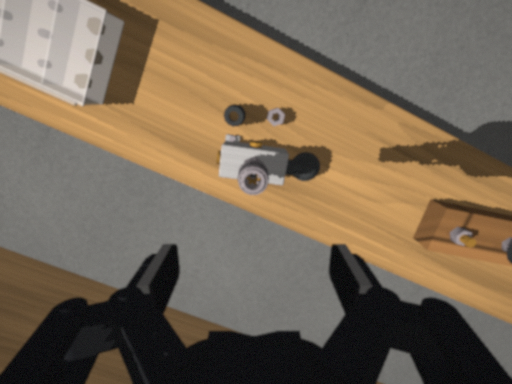

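The wrist view shows the coupler mouth centred at (253,180) between the open fingers, with the nut and socket beyond it at (275,117) and (235,115). The axis comes out near (583.7, -145.2) and the mouth near z = 188, which agrees with the other views and the allowed 182 to 192. Now I go down and grip the sleeve.

```bash
python3 -m handwheel '[[0.0005,-0.0015,0.05,0,0,0,1],[0.0005,-0.0015,0.1,0,0,0,1],[0.0005,-0.0015,0.13,0,0,0,1],[0.0005,-0.0015,0.141,0,0,0,1],[0.0005,-0.0015,0.141,0,0,0,1]]'
python3 -m handwheel '[[0,0,0,0,0,0,0],[0,0,0,0,0,0,-0.2],[0,0,0,0,0,0,-0.4],[0,0,0,0,0,0,-0.6],[0,0,0,0,0,0,-1],[0,0,0,0,0,0,-1],[0,0,0,0,0,0,-1],[0,0,0,0,0,0,-1]]'
```

```text
clock: 2.7
position: [584.1, -145.2, 149.2]
ee_rot: [-0.217, 0.976, -0.0, -0.0]
contact_force: [1.1, 0.2, -0.5]
gripper_width: 85.6
grasp_force: 0.0
clock: 3.7
position: [584.0, -144.8, 149.9]
ee_rot: [-0.217, 0.976, -0.0, 0.0]
contact_force: [-0.8, 4.4, 5.4]
gripper_width: 30.5
grasp_force: 59.3
```

```bash
python3 -m handwheel '[[0,0,0.001,0,0,0,-1],[0,0,0.002,0,0,0,-1],[0,0,0.003,0,0,0,-1],[0,0,0.003,0,0,0,-1]]'
python3 -m handwheel '[[0,0,0.001,0,0,0,-1],[0,0,0.002,0,0,0,-1],[0,0,0.0025,0,0,0,-1],[0,0,0.0025,0,0,0,-1]]'
python3 - <<'E'
from h import *
im,d=get_image("side");cv2.imwrite("pics/s1.png",cv2.resize(im[220:340,240:400],None,fx=5,fy=5,interpolation=cv2.INTER_CUBIC))
E
```

```text
clock: 4.2
position: [584.0, -144.9, 146.9]
ee_rot: [-0.217, 0.976, -0.0, 0.0]
contact_force: [-1.0, 3.5, 5.2]
gripper_width: 30.7
grasp_force: 59.4
clock: 4.7
position: [584.1, -144.9, 145.6]
ee_rot: [-0.217, 0.976, -0.0, 0.001]
contact_force: [-2.7, 4.5, 10.6]
gripper_width: 30.9
grasp_force: 60.0
```

View pics/s1.png

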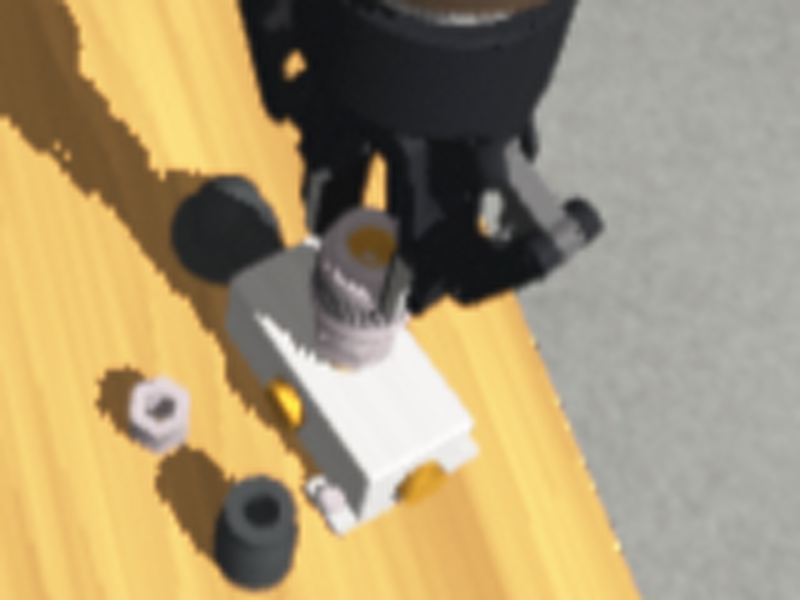

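Run:
```python
from h import *
m=camera_model("side");K=np.array(m["K"])
def pr(p):
    u=cv2.projectPoints(np.array([p],float),np.array(m["rvec"],float),np.array(m["tvec"],float),K,None)[0].ravel();return np.round((u-[240,220])*5)
y=np.array([-.4227,.906,0])
for z in(188,168,146,115):
    c=np.array([583.7,-145,z]);print(z,"axis",pr(c),"near pad",pr(c-17*y),"near back",pr(c-30*y),"far",pr(c+17*y))
im,P,K2,C=cloud("side")
for (u,v) in [(318,276),(325,277),(330,275),(350,262),(312,290),(310,285),(313,268),(308,262)]:print((u-240)*5,(v-220)*5,np.round(P[v,u]))
```

```text
188 axis [370. 244.] near pad [407. 281.] near back [435. 310.] far [335. 209.]
168 axis [363. 275.] near pad [399. 311.] near back [426. 340.] far [329. 239.]
146 axis [356. 306.] near pad [390. 342.] near back [417. 370.] far [323. 272.]
115 axis [346. 348.] near pad [379. 384.] near back [405. 411.] far [314. 314.]
390 280 [ 583. -164.  199.]
425 285 [ 590. -173.  208.]
450 275 [ 590. -184.  233.]
550 210 [ 609. -193.  279.]
360 350 [ 582. -157.  138.]
350 325 [ 575. -159.  162.]
365 240 [ 585. -139.  180.]
340 210 [ 578. -130.  187.]
```

The side view shows the fingers on the sleeve, with the near finger at (390,280) and the block top clear. The force is 10.6 N, which the spring data puts at about 4.7 mm of travel, so I draw it a little further.

```bash
python3 -m handwheel '[[0,0,0.0005,0,0,0,-1],[0,0,0.001,0,0,0,-1],[0,0,0.001,0,0,0,-1]]';python3 -m handwheel '[[0,0,0.0005,0,0,0,-1],[0,0,0.001,0,0,0,-1],[0,0,0.001,0,0,0,-1]]'
```

```text
clock: 5.18
position: [584.1, -144.9, 144.8]
ee_rot: [-0.217, 0.976, -0.0, 0.001]
contact_force: [-4.2, 5.0, 10.8]
gripper_width: 30.4
grasp_force: 60.1
clock: 5.55
position: [584.1, -144.9, 144.5]
ee_rot: [-0.217, 0.976, -0.0, 0.001]
contact_force: [-4.4, 4.9, 12.8]
gripper_width: 30.5
grasp_force: 60.3
```

```bash
python3 -m handwheel '[[0,0,0.0005,0,0,0,-1],[0,0,0.001,0,0,0,-1],[0,0,0.001,0,0,0,-1]]';python3 -m handwheel '[[0,0,0.0005,0,0,0,-1],[0,0,0.001,0,0,0,-1],[0,0,0.001,0,0,0,-1]]'
```

```text
clock: 5.92
position: [584.2, -145.0, 144.5]
ee_rot: [-0.217, 0.976, -0.001, 0.001]
contact_force: [-5.9, 6.0, 17.4]
gripper_width: 30.6
grasp_force: 60.7
clock: 6.3
position: [584.2, -145.0, 144.4]
ee_rot: [-0.217, 0.976, -0.001, 0.001]
contact_force: [-6.5, 7.4, 20.3]
gripper_width: 30.8
grasp_force: 61.2
```

The force is climbing while the position holds, so the sleeve is on its back stop. I relax a little, open the fingers and rise.

```bash
python3 -m handwheel '[[0,0,-0.001,0,0,0,-1],[0,0,-0.002,0,0,0,-1],[0,0,-0.002,0,0,0,-1],[0,0,-0.002,0,0,0,-0.3],[0,0,-0.002,0,0,0,0.5],[0,0,-0.002,0,0,0,1],[0,0,-0.002,0,0,0,1],[0,0,-0.002,0,0,0,1],[0,0,-0.002,0,0,0,1]]'
python3 -m handwheel '[[0,0,-0.03,0,0,0,1],[0,0,-0.09,0,0,0,1],[0,0,-0.145,0,0,0,1],[0,0,-0.145,0,0,0,1],[0,0,-0.145,0,0,0,1]]'
python3 - <<'E'
from h import *
im,P,K,C=cloud("wrist");np.savez("pics/w2.npz",im=im,P=P,K=K,C=C);old=np.load("pics/w1.npz")
cs=lambda a:cv2.resize(a[135:235,205:305],None,fx=4,fy=4,interpolation=cv2.INTER_CUBIC)
cv2.imwrite("pics/w12.png",np.hstack([cs(old["im"]),cs(im)]));print(read_state()["position"])
for i,Q in enumerate([old["P"],P]):
    M=np.hypot(Q[...,0]-583.7,Q[...,1]+145)<15.5; z=Q[M][:,2]
    for r0,r1 in((0,8),(9.5,13.5),(14.3,16.5)):
        rr=np.hypot(Q[...,0]-583.7,Q[...,1]+145);z=Q[(rr>=r0)&(rr<r1)&(Q[...,2]>130)&(Q[...,2]<200)][:,2];print(i,r0,len(z),np.round(np.percentile(z,[25,50,75]),1))
E
```

```text
clock: 7.42
position: [583.7, -145.2, 141.3]
ee_rot: [-0.217, 0.976, 0.0, -0.0]
contact_force: [0.5, 0.3, -0.7]
gripper_width: 85.4
grasp_force: 0.0
clock: 8.05
position: [583.4, -145.0, 286.1]
ee_rot: [-0.217, 0.976, 0.0, -0.0]
contact_force: [-0.2, -0.7, -0.2]
gripper_width: 85.7
grasp_force: 0.0
[ 583.05160809 -145.00667067  285.2367735 ]
0 0 108 [169.2 173.8 177. ]
0 9.5 253 [188.  188.8 189.3]
0 14.3 194 [185.7 186.8 187.3]
1 0 128 [183.2 184.1 184.4]
1 9.5 257 [188.2 188.9 189.4]
1 14.3 175 [181.3 183.  183.7]
```

View pics/w12.png

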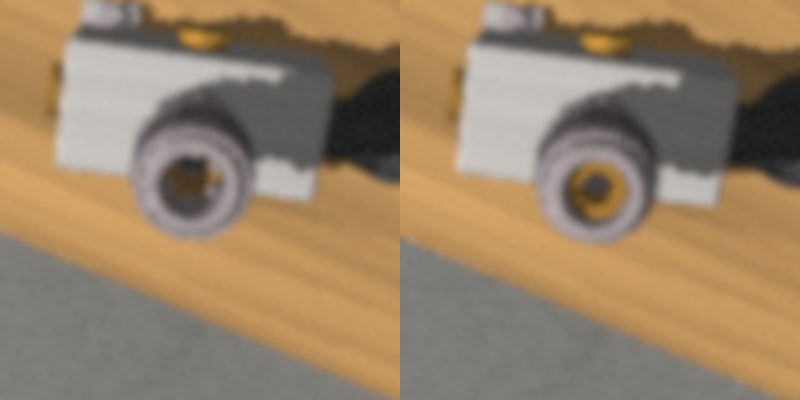

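The left crop is before and the right is after. On the right the brass collar has come up in the bore, at about (598,188). Depth gives the collar at 184 (5 mm below the mouth at 189), and the sleeve has stayed about 3.8 mm down by itself, so it is cocked. Now to the gauge.

```bash
python3 -m handwheel '[[-0.015,0.05,0,0,0,0,0.4],[-0.123,0.384,0.036,0,0,0,0.4],[-0.123,0.384,0.036,0,0,0,0.4],[-0.123,0.384,0.036,0,0,0,0.4],[-0.123,0.384,0.036,0,0,0,0.4],[-0.123,0.384,0.036,0,0,0,0.4],[-0.123,0.384,0.036,0,0,0,0.4],[-0.123,0.384,0.036,0,0,0,0.4],[-0.123,0.384,0.036,0,0,0,0.4]]'
python3 - <<'E'
from h import *
im,P,K,C=cloud("wrist");cv2.imwrite("pics/w3.png",im);s=read_state();print(s["position"],s["ee_rot"],s["gripper_width"],s["joints"])
M=(np.hypot(P[...,0]-532,P[...,1]-255)<30)&(P[...,2]>150)&(P[...,2]<166)
Q=P[M];c,r=cv2.minEnclosingCircle(Q[:,:2].astype(np.float32));v,u=np.nonzero(M)
print(len(Q),c,r,np.percentile(Q[:,2],[20,50,80]),Q.mean(0),u.mean(),v.mean())
t=C[:3,3];R_=R.from_quat(s["ee_rot"]).as_matrix()
print("tool shift",R_.T@(np.array([c[0],c[1],122])-s["position"]))
E
```

```text
clock: 9.22
position: [532.3, 254.3, 249.3]
ee_rot: [-0.217, 0.976, -0.001, -0.001]
contact_force: [0.4, -0.4, 0.6]
gripper_width: 59.9
grasp_force: 0.0
[532.61764657 253.85350267 249.8612818 ] [-2.16316794e-01  9.76322833e-01 -4.76003368e-04 -7.36728736e-04] 59.673224243083496 [ 7.19102700e-01  2.96055356e-01  2.17175300e-03  1.32820226e-04
 -1.27866236e+00 -1.85385651e+00]
1326 (531.5612182617188, 254.2549285888672) 22.202003479003906 [155.89787372 156.58842322 157.42851177] [530.32758842 254.09256119 156.5727565 ] 254.684012066365 181.95701357466064
tool shift [  0.57773378   0.8881725  127.86188619]
```

View pics/w3.png

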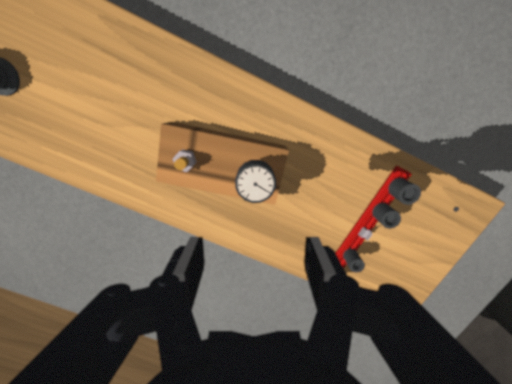

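The dial sits at (255,182) between the fingers, with a measured radius of 22.2 mm. The spare plug is clear at (183,160) and the rail is off to the right. I go down and grip the case.

```bash
python3 -m handwheel '[[0.0005,0.0005,0.05,0,0,0,0.4],[0.0005,0.0005,0.1,0,0,0,0.4],[0.0005,0.0005,0.12,0,0,0,0.4],[0.0005,0.0005,0.127,0,0,0,0.4],[0.0005,0.0005,0.127,0,0,0,0.4]]'
python3 -m handwheel '[[0,0,0,0,0,0,0.2],[0,0,0,0,0,0,0],[0,0,0,0,0,0,-0.2],[0,0,0,0,0,0,-1],[0,0,0,0,0,0,-1],[0,0,0,0,0,0,-1],[0,0,0,0,0,0,-1]]'
```

```text
clock: 9.9
position: [532.6, 254.4, 124.1]
ee_rot: [-0.216, 0.976, -0.0, 0.0]
contact_force: [-0.1, 0.2, 0.7]
gripper_width: 60.1
grasp_force: 0.0
clock: 10.78
position: [534.6, 256.7, 126.9]
ee_rot: [-0.217, 0.976, 0.001, 0.004]
contact_force: [-0.3, 1.3, 9.0]
gripper_width: -0.1
grasp_force: 4.7
```

The fingers closed fully with nothing between them. I look before moving.

Run:
```python
from h import *
s=read_state();print(s["position"],s["ee_rot"],s["contact_force"])
im,P,K,C=cloud("side");np.savez("pics/s2.npz",im=im,P=P)
a=cv2.resize(im[95:205,180:300],None,fx=4,fy=4,interpolation=cv2.INTER_CUBIC)
im2,P2,K2,C2=cloud("wrist");np.savez("pics/w4.npz",im=im2,P=P2)
b=cv2.resize(im2[120:340,150:370],(440,440),interpolation=cv2.INTER_CUBIC)
cv2.imwrite("pics/miss.png",cv2.resize(np.hstack([a[:440],b]),None,fx=.85,fy=.85))
```

```text
[534.57532417 256.73709419 126.89331382] [-0.21743775  0.97606621  0.00105596  0.00380293] [-0.32157578  1.2810847   9.01342183]
```

View pics/miss.png

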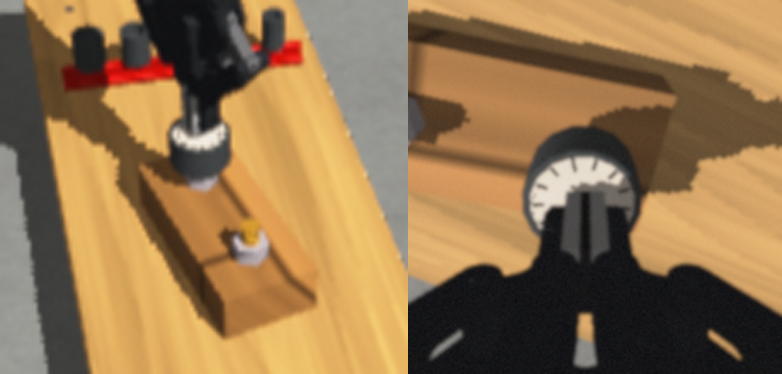

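Run:
```python
from h import *
w=np.load("pics/w4.npz")["P"];s=read_state();Rm=R.from_quat(s["ee_rot"]).as_matrix()
T=(w-s["position"])@Rm
for v in range(205,300,8):print("w4",v,[tuple(np.round(T[v,u])) for u in(242,250)])
d=np.load("pics/w1.npz");T1=(d["P"]-[583.7,-143.5,290])@Rm
for v in range(240,300,8):print("w1",v,[tuple(np.round(T1[v,u])) for u in(150,165,172,335,345)])
S=np.load("pics/s2.npz")["P"]
for v in range(120,142,2):print("s",v,[tuple(np.round(S[v,u])) for u in(234,238,242)])
```

```text
w4 205 [(np.float64(24.0), np.float64(-7.0), np.float64(-25.0)), (np.float64(25.0), np.float64(-3.0), np.float64(-28.0))]
w4 213 [(np.float64(21.0), np.float64(-7.0), np.float64(-30.0)), (np.float64(20.0), np.float64(-3.0), np.float64(-30.0))]
w4 221 [(np.float64(15.0), np.float64(-7.0), np.float64(-29.0)), (np.float64(15.0), np.float64(-3.0), np.float64(-30.0))]
w4 229 [(np.float64(10.0), np.float64(-7.0), np.float64(-30.0)), (np.float64(10.0), np.float64(-3.0), np.float64(-29.0))]
w4 237 [(np.float64(11.0), np.float64(-7.0), np.float64(-41.0)), (np.float64(11.0), np.float64(-2.0), np.float64(-41.0))]
w4 245 [(np.float64(10.0), np.float64(-7.0), np.float64(-49.0)), (np.float64(11.0), np.float64(-2.0), np.float64(-50.0))]
w4 253 [(np.float64(11.0), np.float64(-6.0), np.float64(-58.0)), (np.float64(10.0), np.float64(-2.0), np.float64(-57.0))]
w4 261 [(np.float64(11.0), np.float64(-6.0), np.float64(-65.0)), (np.float64(11.0), np.float64(-2.0), np.float64(-65.0))]
w4 269 [(np.float64(12.0), np.float64(-6.0), np.float64(-72.0)), (np.float64(9.0), np.float64(-2.0), np.float64(-69.0))]
w4 
[... 4065 characters left out ...]
64(258.0), np.float64(156.0)), (np.float64(531.0), np.float64(248.0), np.float64(162.0)), (np.float64(541.0), np.float64(252.0), np.float64(157.0))]
s 136 [(np.float64(522.0), np.float64(251.0), np.float64(155.0)), (np.float64(531.0), np.float64(247.0), np.float64(157.0)), (np.float64(540.0), np.float64(245.0), np.float64(157.0))]
s 138 [(np.float64(520.0), np.float64(242.0), np.float64(157.0)), (np.float64(529.0), np.float64(240.0), np.float64(157.0)), (np.float64(539.0), np.float64(239.0), np.float64(156.0))]
s 140 [(np.float64(519.0), np.float64(237.0), np.float64(155.0)), (np.float64(528.0), np.float64(235.0), np.float64(155.0)), (np.float64(538.0), np.float64(234.0), np.float64(155.0))]
```

The crops show the fingers shut on top of the dial, and depth puts the fingertips about 30 to 50 mm behind the reported TCP depending on the opening. I rise, reopen, re-measure the dial and go lower.

```bash
python3 -m handwheel '[[0,0,-0.03,0,0,0,-1],[0,0,-0.06,0,0,0,0],[0,0,-0.1,0,0,0,0.4],[0,0,-0.1,0,0,0,0.4],[0,0,-0.1,0,0,0,0.4],[0,0,-0.1,0,0,0,0.4]]'
python3 - <<'E'
from h import *
im,P,K,C=cloud("wrist");np.savez("pics/w5.npz",im=im,P=P);s=read_state();print(s["position"],s["gripper_width"])
M=(np.hypot(P[...,0]-532,P[...,1]-255)<30)&(P[...,2]>148)&(P[...,2]<166)
Q=P[M];c,r=cv2.minEnclosingCircle(Q[:,:2].astype(np.float32));print(len(Q),c,r,np.percentile(Q[:,2],[5,50,95]))
Rm=R.from_quat(s["ee_rot"]).as_matrix()
print("shift",Rm.T@(np.array([c[0],c[1],88])-s["position"]))
T=(P-s["position"])@Rm
f=(T[...,2]<-20)&(abs(T[...,1])<60)&(T[...,0]<14)&(T[...,0]>-20)
t=T[f];print("tips z",np.percentile(t[:,2],[95,99,99.8]),"x",t[t[:,2]>np.percentile(t[:,2],97)][:,:2].min(0),t[t[:,2]>np.percentile(t[:,2],97)][:,:2].max(0))
for sg in(-1,1):
    q=t[(t[:,1]*sg>0)];print(sg,"inner y",np.sort(abs(q[:,1]))[:20:5])
E
```

```text
clock: 11.62
position: [531.4, 254.5, 222.1]
ee_rot: [-0.217, 0.976, -0.001, -0.001]
contact_force: [-0.8, -0.1, 0.5]
gripper_width: 59.9
grasp_force: 0.0
[531.51004222 254.58937946 222.21809604] 59.63318456022226
1609 (531.8594970703125, 253.93930053710938) 22.085493087768555 [154.99670972 156.61292059 158.33772028]
shift [ -0.40976542  -0.6553244  134.21789995]
tips z [-55.95131198 -42.97775051 -38.90519501] x [-10.94563704 -43.86070558] [12.20157629 43.23757857]
-1 inner y [0.00090737 0.25097027 0.25490825 0.25763617]
1 inner y [0.00450908 0.01133482 0.01900276 0.02580009]
```

```bash
python3 -m handwheel '[[-0.0005,-0.0005,0.05,0,0,0,0.4],[-0.0005,-0.0005,0.09,0,0,0,0.4],[-0.0005,-0.0005,0.12,0,0,0,0.4],[-0.0005,-0.0005,0.132,0,0,0,0.4],[-0.0005,-0.0005,0.132,0,0,0,0.4]]'
python3 -m handwheel '[[0,0,0,0,0,0,0.2],[0,0,0,0,0,0,0.1],[0,0,0,0,0,0,-0.1],[0,0,0,0,0,0,-1],[0,0,0,0,0,0,-1],[0,0,0,0,0,0,-1]]'
```

```text
clock: 12.3
position: [532.6, 254.6, 90.9]
ee_rot: [-0.217, 0.976, -0.001, -0.001]
contact_force: [0.2, 0.7, -0.5]
gripper_width: 59.6
grasp_force: 0.0
clock: 13.05
position: [533.6, 255.4, 93.2]
ee_rot: [-0.217, 0.976, 0.0, 0.001]
contact_force: [-0.3, -0.1, 5.9]
gripper_width: 42.6
grasp_force: 60.6
```

The case is gripped: the width reads 42.6 mm at 60 N. Lift.

```bash
python3 -m handwheel '[[0,0,-0.01,0,0,0,-1],[0,0,-0.03,0,0,0,-1],[0,0,-0.06,0,0,0,-1],[0,0,-0.1,0,0,0,-1],[0,0,-0.15,0,0,0,-1],[0,0,-0.15,0,0,0,-1],[0,0,-0.15,0,0,0,-1]]'
python3 - <<'E'
from h import *
im,P,K,C=cloud("wrist");np.savez("pics/w6.npz",im=im,P=P);s=read_state();print(s["position"],s["gripper_width"])
Rm=R.from_quat(s["ee_rot"]).as_matrix();T=(P-s["position"])@Rm
g=im.astype(int);M=(g.min(-1)>110)&(abs(T[...,1])<30)&(abs(T[...,0])<40)&(T[...,2]<-20)&(T[...,2]>-100)
M=cv2.morphologyEx(M.astype(np.uint8),cv2.MORPH_OPEN,np.ones((3,3)))>0
q=T[M];print(M.sum(),"dial white in tool: z",np.percentile(q[:,2],[5,50,95]),"x",np.percentile(q[:,0],[1,99]),"y",np.percentile(q[:,1],[1,99]))
M2=(abs(T[...,1])<24)&(T[...,0]<45)&(T[...,0]>-8)&(abs(T[...,2]-np.median(q[:,2]))<4)
q=T[M2];c,r=cv2.minEnclosingCircle(q[:,:2].astype(np.float32));print(c,r,q[:,:2].min(0),q[:,:2].max(0))
A=np.c_[q,np.ones(len(q))];co=np.linalg.lstsq(np.c_[q[:,:2],np.ones(len(q))],q[:,2],rcond=None)[0];print("tilt",co)
cv2.imwrite("pics/w6.png",cv2.resize(im[130:330,130:380],None,fx=3,fy=3))
E
```

```text
clock: 13.92
position: [531.8, 254.5, 240.7]
ee_rot: [-0.216, 0.976, 0.0, -0.001]
contact_force: [-0.1, 0.1, -2.0]
gripper_width: 42.4
grasp_force: 61.1
[531.65471183 254.28735845 239.93295685] 42.35711332124398
509 dial white in tool: z [-65.11476157 -64.0171056  -63.13289793] x [-17.71606444  20.18965874] y [-12.03429967  16.56899952]
(4.156863689422607, 0.0060817101038992405) 24.92974853515625 [ -7.99884332 -23.95636865] [23.37470805 23.98650621]
tilt [ 1.07869898e-02 -1.28286379e-03 -6.42615405e+01]
```

View pics/w6.png

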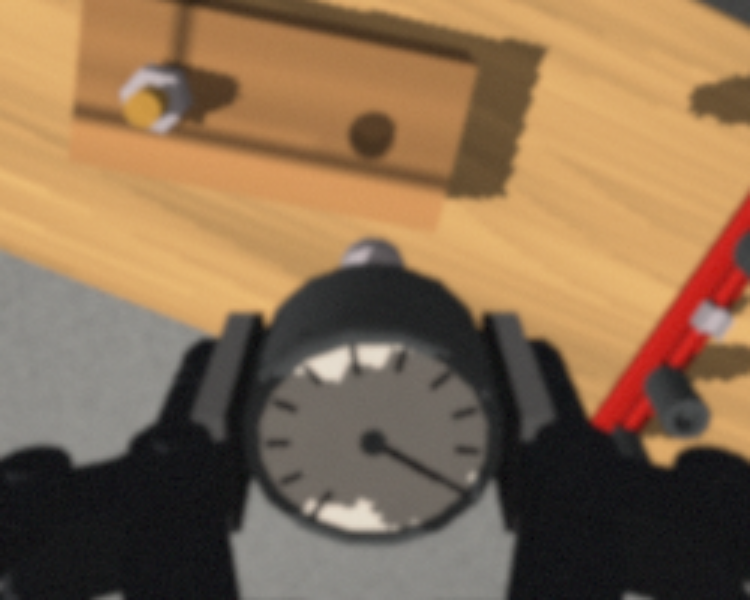

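The gauge hangs straight in the jaws, with the dial hub at crop pixel (373,441). The spare plug is still in its hole. I compute the hub position in tool axes and the shift to the coupler.

Run:
```python
from h import *
m=camera_model("wrist");H=np.array(m["hand_eye"]);K=np.array(m["K"])
for (a,b) in((373,441),(376,442)):
    h=ray(K,H,a/3+130,b/3+130,-64.3);print("hub tool",h)
s=read_state();Rm=R.from_quat(s["ee_rot"]).as_matrix()
P=np.load("pics/w6.npz")["P"];T=(P-s["position"])@Rm
# case rim extents on top plane
M=(np.abs(T[...,2]+64.3)<2.5)&(abs(T[...,1])<19)&(T[...,0]>-40)&(T[...,0]<40)
q=T[M];x=q[:,0]
e=[]
for y in range(-16,17,2):
    w=x[abs(q[:,1]-y)<1];e.append((w.min()+w.max())/2)
print("case mid x",np.median(e),e[::4])
axis=np.array([583.6,-145.0,0])
h=ray(K,H,373.5/3+130,441/3+130,-64.3)
g=s["position"]+Rm@np.array([h[0],h[1],0]);print("gauge xy",g)
d=axis-g;d[2]=0;print("tool shift",Rm.T@d)
```

```text
hub tool [ 1.49780577e+00  1.76084857e-02 -6.43000000e+01]
hub tool [  1.30226096   0.51047021 -64.3       ]
case mid x 2.0193781810684026 [np.float64(2.385011392359564), np.float64(1.6067747084482704), np.float64(2.0193781810684026), np.float64(1.8945507449425598), np.float64(2.0554463699389807)]
gauge xy [530.25515256 253.74448059 239.93818805]
tool shift [ 120.21767    -383.91454109    0.4129325 ]
```

```bash
python3 -m handwheel '[[0.012,-0.04,0,0,0,0,-1],[0.12,-0.384,0.01,0,0,0,-1],[0.12,-0.384,0.01,0,0,0,-1],[0.12,-0.384,0.01,0,0,0,-1],[0.12,-0.384,0.01,0,0,0,-1],[0.12,-0.384,0.01,0,0,0,-1],[0.12,-0.384,0.01,0,0,0,-1],[0.12,-0.384,0.01,0,0,0,-1],[0.12,-0.384,0.01,0,0,0,-1],[0.12,-0.384,0.01,0,0,0,-1]]'
python3 - <<'E'
from h import *
s=read_state();p=s["position"];print(p,s["gripper_width"],s["contact_force"])
ims=[]
for n,b in(("side",(280,235,350,305)),("wrist",(190,120,330,260))):
    im,P,K,C=cloud(n);np.savez(f"pics/{n}7.npz",im=im,P=P,K=K,C=C)
    ims.append(cv2.resize(im[b[1]:b[3],b[0]:b[2]],(400,400),interpolation=cv2.INTER_CUBIC))
    for nm,q in(("axis mouth",(583.6,-145,189)),("tip",(583.6,-145,p[2]-5.7)),("shoulder",(583.6,-145,p[2]+19))):
        c=C[:3,:3].T@(np.array(q)-C[:3,3]);u=K@c/c[2];print(n,nm,u[:2],(u[:2]-b[:2])*400/(b[2]-b[0]))
cv2.imwrite("pics/align.png",np.hstack(ims))
E
```

```text
clock: 15.22
position: [586.2, -142.8, 231.1]
ee_rot: [-0.217, 0.976, 0.0, -0.001]
contact_force: [-0.5, 0.3, -0.6]
gripper_width: 42.5
grasp_force: 61.3
[ 586.20531154 -142.79099579  231.06665999] 42.51616724035489 [-0.47020325  0.26516416 -0.58380231]
side axis mouth [314.09317987 268.60048286] [194.81817068 192.00275919]
side tip [316.83028592 256.77494498] [210.45877668 124.42825705]
side shoulder [318.83802568 248.10059983] [221.93157532  74.86057045]
wrist axis mouth [252.95896473 197.29819588] [179.88275636 220.85198822]
wrist tip [252.85249017 214.50715826] [179.57854333 270.02045218]
wrist shoulder [252.75606304 230.09220298] [179.30303726 314.54915137]
```

View pics/align.png

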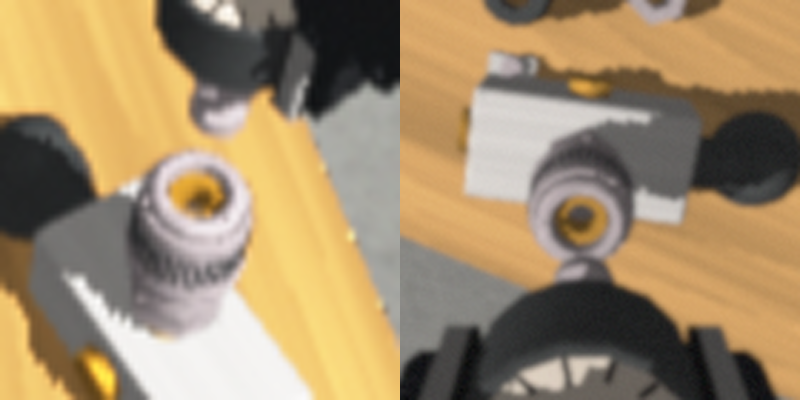

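The left (side) crop shows the nose at about (219,115) above the mouth at (196,192), a little right of the axis, where the tip was predicted at (210,124). The right (wrist) crop shows the nose at (583,265) and the bore at (581,219), so tool y agrees to under 1 mm. I refine with the nose edges in the side view.

Run:
```python
from h import *
d=np.load("pics/side7.npz");im,P,K,C=d["im"],d["P"],d["K"],d["C"]
def pr(q):
    c=C[:3,:3].T@(np.array(q,float)-C[:3,3]);u=K@c/c[2];return u[:2]
z=231.1-5.7
M=(np.hypot(P[...,0]-584,P[...,1]+144)<14)&(P[...,2]>z-6)&(P[...,2]<z+22)
M[:, :305]=0
for v in range(246,262):
    u=np.nonzero(M[v])[0]
    if len(u):print(v,u.min(),u.max(),np.round(P[v,(u.min()+u.max())//2]),im[v,312:326].mean(-1).astype(int))
q=P[M];print(q.mean(0))
p0=pr((584,-144,z+4));print("nose axis pred",p0,"dx",pr((585,-144,z+4))-p0,"dy",pr((584,-143,z+4))-p0,"dz",pr((584,-144,z+5))-p0)
# nose in world from visible half: circle fit
for lo,hi in((0,3),(2,7)):
    w=P[M&(P[...,2]>z+lo)&(P[...,2]<z+hi)];print(len(w),w.min(0),w.max(0))
```

```text
251 314 314 [ 580. -139.  234.] [183 151 112 135 148 146 100  92  90  91  92  93 117 149]
252 313 317 [ 580. -142.  235.] [180 126  97  98 112 119  97  98 105 124 128 129 158 175]
253 313 323 [ 582. -149.  244.] [179 117  95  94 100 102 106 136 152 184 190 174 179 179]
254 313 323 [ 583. -147.  237.] [178 112  97 110 151 150 156 192 211 224 222 195 183 181]
255 313 322 [ 582. -147.  235.] [180 130 102 134 201 208 208 217 226 225 219 191 182 181]
256 313 322 [ 582. -148.  233.] [182 159 119 135 182 206 213 219 220 211 205 190 184 181]
257 314 322 [ 583. -150.  233.] [184 181 156 134 147 172 184 196 203 201 197 190 185 182]
258 315 321 [ 583. -151.  231.] [181 186 183 167 164 170 181 192 199 196 191 190 187 183]
[ 583.00079454 -146.92024181  233.88742257]
nose axis pred [317.1864068  254.80991253] dx [ 0.60938185 -0.1201112 ] dy [-0.20672085 -0.53657042] dz [ 0.07960328 -0.34446616]
3 [ 579.5971386  -149.00745849  226.21068549] [ 588.9716447  -147.36671922  228.25555518]
18 [ 577.00739291 -150.90506777  228.25555518] [ 590.32549536 -140.75205454  232.37081902]
```

```bash
python3 -m handwheel '[[0.0015,-0.0006,0.01,0,0,0,-1],[0.0015,-0.0006,0.025,0,0,0,-1],[0.0015,-0.0006,0.033,0,0,0,-1],[0.0015,-0.0006,0.033,0,0,0,-1]]'
python3 -m handwheel '[[0,0,0.002,0,0,0,-1],[0,0,0.004,0,0,0,-1],[0,0,0.004,0,0,0,-1]]'
python3 -m handwheel '[[0,0,0.002,0,0,0,-1],[0,0,0.004,0,0,0,-1],[0,0,0.004,0,0,0,-1]]'
```

```text
clock: 15.82
position: [584.7, -145.1, 197.3]
ee_rot: [-0.217, 0.976, 0.0, -0.001]
contact_force: [0.3, 0.2, -1.1]
gripper_width: 42.6
grasp_force: 61.4
clock: 16.2
position: [585.4, -145.1, 194.7]
ee_rot: [-0.217, 0.976, 0.0, 0.0]
contact_force: [0.2, -0.4, -0.8]
gripper_width: 42.9
grasp_force: 61.4
clock: 16.58
position: [585.2, -145.0, 190.4]
ee_rot: [-0.217, 0.976, 0.0, -0.0]
contact_force: [-0.5, 0.5, -0.4]
gripper_width: 42.6
grasp_force: 61.4
```

```bash
python3 -m handwheel '[[0,0,0.002,0,0,0,-1],[0,0,0.003,0,0,0,-1],[0,0,0.003,0,0,0,-1]]'
python3 -m handwheel '[[0,0,0.002,0,0,0,-1],[0,0,0.003,0,0,0,-1],[0,0,0.003,0,0,0,-1]]'
```

```text
clock: 16.95
position: [585.7, -145.0, 189.4]
ee_rot: [-0.217, 0.976, -0.0, 0.001]
contact_force: [-2.3, 2.7, 5.5]
gripper_width: 42.3
grasp_force: 61.9
clock: 17.32
position: [585.8, -145.0, 187.5]
ee_rot: [-0.217, 0.976, -0.001, 0.001]
contact_force: [-2.3, 2.8, 9.8]
gripper_width: 42.4
grasp_force: 62.2
```

```bash
python3 -m handwheel '[[0,0,-0.004,0,0,0,-1],[0.0004,0.001,-0.006,0,0,0,-1],[0.0004,0.001,-0.006,0,0,0,-1]]'
python3 -m handwheel '[[0,0,0.002,0,0,0,-1],[0,0,0.004,0,0,0,-1],[0,0,0.004,0,0,0,-1]]'
python3 -m handwheel '[[0,0,0.002,0,0,0,-1],[0,0,0.002,0,0,0,-1]]'
```

```text
clock: 17.7
position: [584.5, -144.4, 190.3]
ee_rot: [-0.217, 0.976, 0.0, -0.0]
contact_force: [-0.1, 0.0, -1.3]
gripper_width: 42.9
grasp_force: 61.3
clock: 18.08
position: [584.7, -144.3, 187.6]
ee_rot: [-0.217, 0.976, -0.0, 0.0]
contact_force: [-2.1, 1.7, 3.5]
gripper_width: 42.9
grasp_force: 61.9
clock: 18.32
position: [584.8, -144.3, 186.4]
ee_rot: [-0.217, 0.976, -0.0, 0.001]
contact_force: [-2.5, 2.5, 8.2]
gripper_width: 42.7
grasp_force: 62.2
```

```bash
python3 -m handwheel '[[0,0,-0.004,0,0,0,-1],[0.0006,0.001,-0.004,0,0,0,-1],[0.0006,0.001,-0.002,0,0,0,-1],[0.0006,0.001,0,0,0,0,-1],[0.0006,0.001,0,0,0,0,-1]]'
python3 -m handwheel '[[0,0,0.001,0,0,0,-1],[0,0,0.002,0,0,0,-1],[0,0,0.002,0,0,0,-1]]'
```

```text
clock: 18.95
position: [584.4, -143.7, 186.4]
ee_rot: [-0.217, 0.976, -0.001, 0.001]
contact_force: [-1.2, 1.5, 6.6]
gripper_width: 42.5
grasp_force: 62.1
clock: 19.32
position: [584.5, -143.7, 185.3]
ee_rot: [-0.217, 0.976, -0.001, 0.001]
contact_force: [-1.8, 2.3, 9.7]
gripper_width: 42.5
grasp_force: 62.3
```

```bash
python3 -m handwheel '[[0,0,0.001,0,0,0,-1],[0,0,0.002,0,0,0,-1],[0,0,0.003,0,0,0,-1],[0,0,0.003,0,0,0,-1]]'
python3 - <<'E'
from h import *
s=read_state();print(s["position"],s["contact_force"],s["wrist_torque"])
im,P,K,C=cloud("side")
b=(285,240,345,300);cv2.imwrite("pics/ins.png",cv2.resize(im[b[1]:b[3],b[0]:b[2]],(500,500),interpolation=cv2.INTER_CUBIC))
E
```

```text
clock: 19.82
position: [584.5, -143.7, 182.8]
ee_rot: [-0.217, 0.976, -0.001, 0.002]
contact_force: [-1.6, 2.3, 11.2]
gripper_width: 42.7
grasp_force: 62.4
[ 584.51667757 -143.73567534  182.77785915] [-1.59064854  2.30221025 11.18164657] [0.91151214 0.77930166 0.02410092]
```

View pics/ins.png

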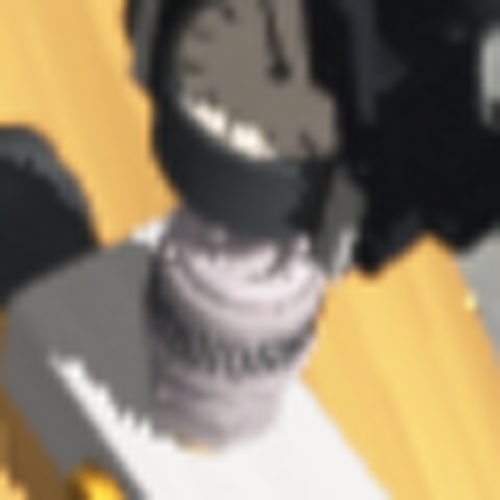

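The nose is inside the mouth and the shoulder is coming down over it. The force is 11 N and rising only gently, so I carry on in small steps.

```bash
python3 -m handwheel '[[0,0,0.001,0,0,0,-1],[0,0,0.002,0,0,0,-1],[0,0,0.003,0,0,0,-1],[0,0,0.003,0,0,0,-1]]'
python3 -m handwheel '[[0,0,0.001,0,0,0,-1],[0,0,0.002,0,0,0,-1],[0,0,0.003,0,0,0,-1],[0,0,0.003,0,0,0,-1]]'
```

```text
clock: 20.38
position: [585.0, -144.0, 179.7]
ee_rot: [-0.217, 0.976, -0.001, 0.002]
contact_force: [-0.4, 1.3, 9.9]
gripper_width: 43.1
grasp_force: 62.4
clock: 20.88
position: [585.3, -144.0, 177.4]
ee_rot: [-0.217, 0.976, -0.001, 0.002]
contact_force: [-1.6, 1.3, 11.3]
gripper_width: 42.8
grasp_force: 62.4
```

```bash
python3 -m handwheel '[[0,0,0.001,0,0,0,-1],[0,0,0.002,0,0,0,-1],[0,0,0.003,0,0,0,-1],[0,0,0.003,0,0,0,-1]]'
python3 -m handwheel '[[0,0,0.0005,0,0,0,-1],[0,0,0.001,0,0,0,-1],[0,0,0.0015,0,0,0,-1],[0,0,0.0015,0,0,0,-1]]'
cat > sl.py <<'E'
from h import *
import sys
im,P,K,C=cloud("side");s=read_state();print(s["position"],s["contact_force"])
rr=np.hypot(P[...,0]-583.7,P[...,1]+145)
# height profile of visible sleeve top edge
for r0,r1 in((14.2,18.5),):
    q=P[(rr>r0)&(rr<r1)&(P[...,2]>140)&(P[...,2]<205)&(P[...,1]<-150)];print(len(q),np.round(np.percentile(q[:,2],[80,90,95,98]),1))
E
python3 sl.py
```

```text
clock: 21.38
position: [585.4, -144.0, 174.8]
ee_rot: [-0.217, 0.976, -0.002, 0.003]
contact_force: [-2.2, 2.6, 13.3]
gripper_width: 42.9
grasp_force: 62.5
clock: 21.88
position: [585.4, -144.0, 173.5]
ee_rot: [-0.217, 0.976, -0.002, 0.003]
contact_force: [-2.8, 2.9, 13.3]
gripper_width: 42.7
grasp_force: 62.6
[ 585.43296823 -144.0344241   173.53573236] [-2.75480261  2.93341058 13.71940622]
170 [180.3 182.9 184.3 184.8]
```

```bash
python3 -m handwheel '[[0,0,0.0005,0,0,0,-1],[0,0,0.001,0,0,0,-1],[0,0,0.0015,0,0,0,-1],[0,0,0.0015,0,0,0,-1]]'
python3 sl.py
python3 -m handwheel '[[0,0,0.0005,0,0,0,-1],[0,0,0.001,0,0,0,-1],[0,0,0.001,0,0,0,-1]]'
python3 sl.py
```

```text
clock: 22.42
position: [585.4, -144.0, 172.1]
ee_rot: [-0.217, 0.976, -0.002, 0.003]
contact_force: [-2.7, 2.9, 13.9]
gripper_width: 42.9
grasp_force: 62.6
[ 585.40903316 -143.99345207  171.99186467] [-3.21370032  1.22885926 13.62049001]
172 [180.5 183.3 184.4 185.4]
clock: 22.85
position: [585.2, -144.1, 169.9]
ee_rot: [-0.217, 0.976, -0.001, 0.002]
contact_force: [-1.5, 1.5, 10.7]
gripper_width: 42.7
grasp_force: 62.1
[ 585.24011608 -144.0568802   169.86930814] [-1.58835244  1.35257656 10.86480266]
168 [182.7 185.7 186.9 188.6]
```

The force fell, the plug dropped 2 mm and the sleeve rose about 3 mm, so it has snapped. I relax, tug gently to confirm, then release.

```bash
python3 -m handwheel '[[0,0,-0.001,0,0,0,-1],[0,0,-0.003,0,0,0,-1],[0,0,-0.005,0,0,0,-1],[0,0,-0.006,0,0,0,-1],[0,0,-0.006,0,0,0,-1]]'
```

```text
clock: 23.52
position: [584.6, -144.1, 171.2]
ee_rot: [-0.217, 0.976, -0.0, 0.001]
contact_force: [5.6, -2.8, -4.2]
gripper_width: 42.8
grasp_force: 61.7
```

```bash
python3 -m handwheel '[[0,0,0.001,0,0,0,-1],[0,0,0.0015,0,0,0,-0.1],[0,0,0.0015,0,0,0,0.1],[0,0,0.0015,0,0,0,0.4],[0,0,0.0015,0,0,0,0.7],[0,0,0.0015,0,0,0,0.7],[0,0,0.0015,0,0,0,0.7]]'
python3 -m handwheel '[[0,0,-0.02,0,0,0,0.7],[0,0,-0.06,0,0,0,0.7],[0,0,-0.12,0,0,0,0.7],[0,0,-0.16,0,0,0,0.7],[0,0,-0.16,0,0,0,0.7],[0,0,-0.16,0,0,0,0.7]]'
python3 sl.py
python3 - <<'E'
from h import *
im,P,K,C=cloud("side")
a=cv2.resize(im[230:350,240:360],(480,480),interpolation=cv2.INTER_CUBIC);cv2.imwrite("pics/fin.png",a)
q=P[(np.hypot(P[...,0]-584,P[...,1]+145)<24)&(P[...,2]>225)&(P[...,2]<250)];print("dial",len(q),np.percentile(q[:,2],[10,50,90]),cv2.minEnclosingCircle(q[:,:2].astype(np.float32)))
im,P,K,C=cloud("top")
for n,x,y,lo,hi in(("nut",515.6,-142,85,110),("socket",536.3,-192,90,130),("plug",551.3,174.4,118,160)):
    q=P[(np.hypot(P[...,0]-x,P[...,1]-y)<25)&(P[...,2]>lo)&(P[...,2]<hi)];r=cv2.minAreaRect(q[:,:2].astype(np.float32)) if len(q) else None;print(n,len(q),r)
E
```

```text
clock: 24.4
position: [583.4, -143.6, 171.1]
ee_rot: [-0.217, 0.976, 0.0, -0.0]
contact_force: [0.4, 0.4, -0.6]
gripper_width: 72.7
grasp_force: 0.0
clock: 25.15
position: [583.1, -143.4, 330.3]
ee_rot: [-0.217, 0.976, 0.001, -0.001]
contact_force: [-0.3, 0.5, -0.1]
gripper_width: 72.5
grasp_force: 0.0
[ 582.95967624 -143.4618761   329.61268382] [ 0.85809464  0.05421082 -0.80460341]
182 [183.3 185.8 186.8 187.7]
dial 613 [231.48693632 234.45840209 236.05526933] ((583.4300537109375, -144.5501251220703), 22.18294334411621)
nut 0 None
socket 0 None
plug 91 ((550.8974609375, 173.6434326171875), (21.45363998413086, 22.59714126586914), 11.735048294067383)
```

View pics/fin.png

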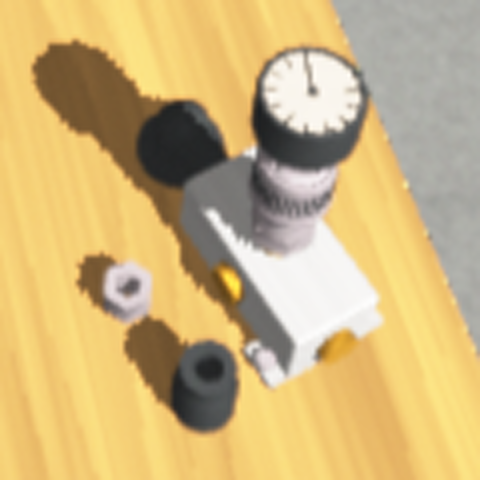

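The gauge stands upright and centred, with its dial at about (312,90). Its top is at about 235.5 mm, so the plug is about 23.5 mm deep and the sleeve is forward. The nut (127,290) and socket (205,385) stand undisturbed in this view, and the top camera finds the spare plug in place.

```bash
python3 -c "from bench import job_done;print(job_done())"
```

```text
the job is handed in; nothing more can be done
None
```

The gauge is locked in the coupler (plug about 23.5 mm deep, sleeve forward, held against a light tug) and released; nothing else was disturbed, though the fingers once shut on the dial (about 9 N) before the good grip, and the job was handed in at about 25 s.

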